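# Roll the pin along the guide sticks onto the tile

## Robot

A 7-joint arm with a two-finger parallel gripper is mounted at the origin on the work surface; the furniture and walls round the work are solid. World frame = base frame: x ahead of the robot, y to its left, z up, the work surface at z = 0. Lengths are in m, angles in rad, forces in N, time in s.
With the tool pointing down it reaches from about 0.425 to 0.925 m from the base axis. Payload 6.8 kg.
Tool frame: the origin (TCP) lies on the centre line of the jaws, within the pads' length; the fingertips stand bot.finger_overhang ahead of it and the grasp point (between the pads) lies 3 mm ahead of it (bot.finger_overhang is the distance from the TCP to the fingertips, in m); z points along the fingers, y is the direction in which the jaws open and shut (so a half turn about z gives the same grasp; the last joint's range is limited). The gripper opens to 85 mm and grips with 20 to 120 N. Pads are 22 mm wide; open, the fingers measure 114 mm over their backs; the gripper's body (76 mm by 85 mm) begins 54 mm behind the grasp point. The pads swing forward as they close: fully open they stand 13 mm farther back than shut.
Start: joints at [-1.331, 0.477, 0.022, 1.555, -0.011, 1.109, -0.083], TCP at [0.23, 0.635, 0.253] pointing down, gripper open.
Joint ranges: [-2.96, 2.96], [-0.34, 2.1], [-1.41, 1.46], [0.24, 2.44], [-1.37, 4.51], [0.17, 1.92], [-2.96, 2.96]. Speed limits (rad/s): [2.39, 2.39, 3.14, 3.14, 3.14, 3.14, 3.14].

## Interface

Orientations are given as a unit quaternion [w, x, y, z].
In Python, from station import bot gives the robot as it stands.
- The arm moves only by the tool drive_tool, never from a script. Its argument "increments" is text: rows parted by semicolons, each of 4 numbers parted by spaces: the shift along the world's x, y, z in m, then the turn about the world's z in rad. In form: tx ty tz spin; .... A call has 1 to 12 rows; each row shifts and turns the commanded pose from where the row before left it; what a row does not reach is not made up. A row lasts 1/12 s, in which the tool goes at most 41.7 mm and 7.16 degrees, less where a joint would pass 70% of its speed; a pose out of reach is approached as far as the arm can. A call is refused whole if a number of a shift passes 0.0417 or a number of a turn 0.125, either way. A call with a gripper value outside its range is refused whole. "grip" is the opening, from 0 (shut) to 1 (fully open), set as the call begins (left out, the last holds). The fingers move at their own pace and stop on an object; "squeeze" is the grip in N (left out, the last holds). Time passes only in rows, so rows that do not move let the fingers close. It gives the time, the measured TCP pose, the force and the opening at its end, in the units of the state.
- bot.get_obs(): the state, without advancing time (a new reading comes with each control period).
- bot.read_camera(name): name is "scene" or "side" or "wrist"; returns the picture (384x512x3 uint8, red, green, blue); there is no depth.
- bot.calibration(name): a dict with "fx", "fy", "cx", "cy" (pixels), "camera_from_world" (4x4, takes a point from world to camera coordinates). Camera axes: x right, y down, z forward; pixel columns grow to the right and rows downward; lengths in m; the calibration is good to about 2 mm. A picture is of the moment at which its call begins: read the wrist's pose just before it. calibration takes no time and is no camera call; for the wrist camera it gives the pose at the moment of the call.
- bot.hand_in(): hands the job in, once; it reports no verdict.
The state is a dict: "t": time; "q": joint angles; "joint_vel": joint speeds; "joint_torque": joint torques, N m; "eef_pos": TCP position; "tool_rot": TCP orientation; "contact_force": force on the tool from outside, world axes, zero at the start; "torque": the same for the moment, N m; "gripper_width": opening from 0.0 (shut) to 1.0 (fully open).
Only numpy, scipy, OpenCV 4.12 (cv2) and the standard library are available. Lean on these libraries where they do the work, as an engineer would, in place of code of your own. Each camera call takes 0.05 s, during which the arm holds its last target.

## Task

A leather-hard clay tile is to stay flat while it dries. Working only with your fingertips on the top of the rolling pin's barrel, in as many strokes as it takes, roll the pin along the two guide sticks until it lies squarely across the middle of the tile, and leave it there at rest. Do not grip the pin, lift it or push it from behind, and leave the tile, the stamp, the slip pot and the tape where they are.

Things in the scene. Friction and masses are not known exactly. Their poses are not given: they have to be found in the camera images.
- rolling_board: Fixed plywood rolling board lying on the table, 400 x 220 x 12 mm. Its x axis runs along the two guide sticks (roughly away from the robot), its y axis across them to the left. Origin on the table midway between the sticks, 245 mm from the board's near end. Two wooden guide sticks, 380 x 28 x 10 mm, are fixed on it, middle lines at y = +90 and -90 mm, tops level, 22 mm above the table.
- pin_center (a point): Centre of the wooden rolling pin, on its axis. The pin lies loose across both sticks, nearer than the tile or beyond it. Barrel 55.4 mm thick, 248 mm long; a handle 30 mm thick, 75 mm long at each end; about 0.6 kg. y runs along the pin; x and z turn as it rolls. On the sticks its axis is 49 to 50 mm, its top 77 mm above the table. Bare wood, the fingers hardly slip on it; left alone it soon stops.
- tile: Stiff scalloped clay tile, about 128 mm across and 9 mm thick, lying loose on the board between the two sticks. Origin at the centre of its underside; its x and y axes are parallel to the board's. It lies about 1 mm lower than the stick tops, so the pin passes over it on the sticks; at the start their centres are 80 to 180 mm apart along the sticks.
- stamp: Wooden texture stamp with a knob, 30 x 30 x 52 mm, standing on the table left of the board's far end. Origin at the centre of its underside. To be left alone.
- slip_pot: Small round glazed pot, 70 mm across and 69 mm high, standing on the table left of the board, beyond the stamp. Origin at the centre of its underside. To be left alone.
- masking_tape: Roll of masking tape lying flat, 100 mm across and 25 mm high, on the table left of the board's far end. Origin at the centre of its underside. To be left alone.

How it is judged:
On the way:
1. the pin has rolled about half a turn, its first underside now up (angle between pin_center's own z axis and vertical above 2.3 rad).
At the end, for the whole second after the job is handed in: The pin rests on both sticks, its axis within 12 mm of the tile's centre along the sticks, within 25 mm of mid-way between the sticks, square to them within 0.07 rad and slower than 10 mm/s; the tile has moved less than 10 mm and the stamp, pot and tape less than 15 mm (x of pin_center in the frame of tile between -0.012 and 0.012 m and y of pin_center in the frame of rolling_board between -0.025 and 0.025 m and angle between the y axis of pin_center and the y axis of rolling_board, either way round below 0.07 rad and height (world z) of pin_center between 0.046 and 0.054 m and linear speed of rolling_pin below 0.01 m/s and distance of tile from where it was at the start of the episode below 0.01 m and distance of each of stamp, slip_pot, masking_tape from where it was at the start of the episode below 0.015 m); the robot touches nothing.
It fails at once if the pin is lifted off the sticks by 12 mm or more, or falls from them (height (world z) of pin_center above 0.062 m or height (world z) of pin_center below 0.043 m).
It fails at once if the fingers touch the pin while they reach more than about 15 mm below its top, as for a grasp or a push from behind (contact force between the fingers and rolling_pin above 0.3 N and height (world z) of the grasp point below 0.08 m).
It fails at once if the tile, stamp, pot or tape is pushed 25 mm away (distance of any of tile, stamp, slip_pot, masking_tape from where it was at the start of the episode above 0.025 m).
It also fails if it takes over 64 s, if anything falls off the work surface, if the arm or the gripper's body presses on something with over 40 N, if the wrist force passes 120 N, or if a joint passes its speed limit or range.

## Working session

There is one attempt and no reset: what is moved stays moved. The work goes in short steps, Python scripts to look and compute and a tool call to move; the robot and the scene stay as the last step left them, time stands still between calls to the robot, and variables do not carry over. Pictures are saved under pics/ and viewed, and the job is handed in when it is done.

Besides the shell and the picture viewer there is one more tool, called after "Request:" as a command line: name --argument value ..., lists and objects as JSON in quotes. drive_tool: Moves the arm, as the interface text tells. Its arguments: {"type":"object","properties":{"increments":{"type":"string"},"grip":{"type":"number"},"squeeze":{"type":"number"}},"required":["increments"]}

```bash
mkdir -p pics; ls
python3 - <<'E'
from station import bot
import cv2
print(bot.finger_overhang)
o=bot.get_obs(); print(o)
for n in ("scene","side"):
    im=bot.read_camera(n); cv2.imwrite(f"pics/{n}0.png",im[:,:,::-1])
    print(n,bot.calibration(n))
E
```

```text
pics
0.022
{'t': 0.0, 'q': array([-1.33111007,  0.47781918,  0.02235066,  1.55643741, -0.01149408,
        1.10929041, -0.08313055]), 'joint_vel': array([-9.44260965e-04, -1.19883295e-03, -9.14692786e-05, -2.14229471e-04,
        1.06714848e-03,  5.56509053e-04, -5.73885163e-04]), 'joint_torque': array([ 1.16144010e-04, -5.96462059e+01,  1.60752151e+00, -2.81177258e+01,
        1.23855638e-02,  9.72627924e-03, -2.04780619e-06]), 'eef_pos': array([0.22988504, 0.63407042, 0.25231902]), 'tool_rot': array([-8.52779012e-05,  1.73025813e-01,  9.84916867e-01, -9.08999134e-04]), 'contact_force': array([-0.24826246,  0.03588224,  0.37758943]), 'torque': array([ 0.00346705,  0.01808231, -0.00436324]), 'gripper_width': 1.0009738148336456}
scene {'fx': 416.29051024359063, 'fy': 416.29051024359063, 'cx': 252.62975047196628, 'cy': 191.95072346499717, 'camera_from_world': array([[-0.85394473, -0.5202665 , -0.01005812,  0.39881334],
       [-0.31304385,  0.52906592, -0.7887286 ,  0.2945759 ],
       [ 0.41567047, -0.670382  , -0.61465928,  0.68530122],
       [ 0.        ,  0.        ,  0.        ,  1.        ]])}
side {'fx': 424.5639706773303, 'fy': 424.5639706773303, 'cx': 245.3860142110742, 'cy': 193.89632619013412, 'camera_from_world': array([[-0.84940521, -0.52711195,  0.02576385,  0.38991939],
       [-0.25979691,  0.37515345, -0.88981203,  0.25384114],
       [ 0.45936516, -0.76250435, -0.45559935,  0.57734676],
       [ 0.        ,  0.        ,  0.        ,  1.        ]])}
```

View pics/scene0.png

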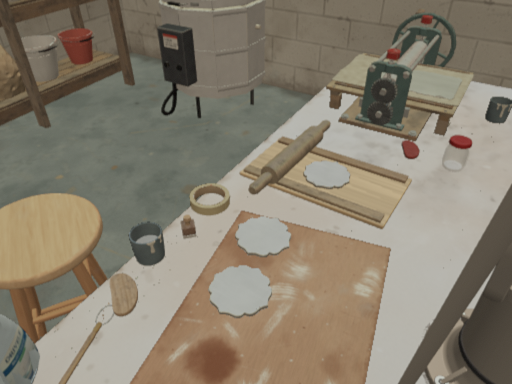

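View pics/side0.png

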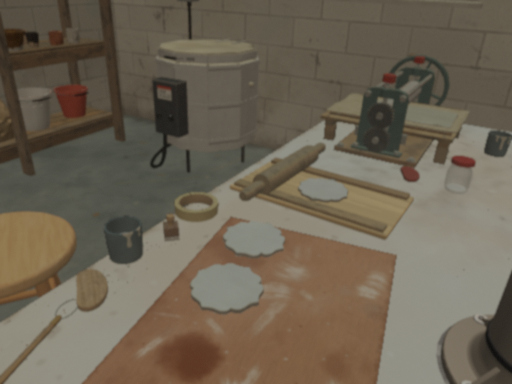

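The scene view shows the board with corners near (286,138), (410,180), (382,217) and (244,174). The pin lies on its far half, from (255,188) to (327,124), and the tile is around (327,174). I'll enlarge it next.

```bash
python3 - <<'E'
import cv2
for n in("scene","side"):
    im=cv2.imread(f"pics/{n}0.png")[110:240,225:425]
    cv2.imwrite(f"pics/{n}0z.png",cv2.resize(im,None,fx=4,fy=4,interpolation=cv2.INTER_CUBIC))
E
cat > h.py <<'E'
import numpy as np
from station import bot
def ray(n,uv,z,C=None):
    C=C or bot.calibration(n); T=C["camera_from_world"];R=T[:3,:3];c=-R.T@T[:3,3]
    uv=np.atleast_2d(uv).astype(float)
    d=np.c_[(uv[:,0]-C["cx"])/C["fx"],(uv[:,1]-C["cy"])/C["fy"],np.ones(len(uv))]@R
    return c+d*((z-c[2])/d[:,2])[:,None]
def proj(n,P,C=None):
    C=C or bot.calibration(n); T=C["camera_from_world"]
    p=np.atleast_2d(P)@T[:3,:3].T+T[:3,3]
    return np.c_[C["fx"]*p[:,0]/p[:,2]+C["cx"],C["fy"]*p[:,1]/p[:,2]+C["cy"]]
E
python3 - <<'E'
from h import *
np.set_printoptions(precision=4,suppress=True)
print(ray("scene",[[286,138],[410,180],[382,217],[244,174]],0.012))
print(ray("scene",[[255,188],[327,124]],0.05))
print(ray("scene",[[327,174]],0.021))
E
```

```text
[[ 0.6357 -0.4709  0.012 ]
 [ 0.2583 -0.4449  0.012 ]
 [ 0.2755 -0.2655  0.012 ]
 [ 0.6449 -0.2479  0.012 ]]
[[ 0.5619 -0.1677  0.05  ]
 [ 0.5394 -0.5475  0.05  ]]
[[ 0.4502 -0.3482  0.021 ]]
```

View pics/scene0z.png

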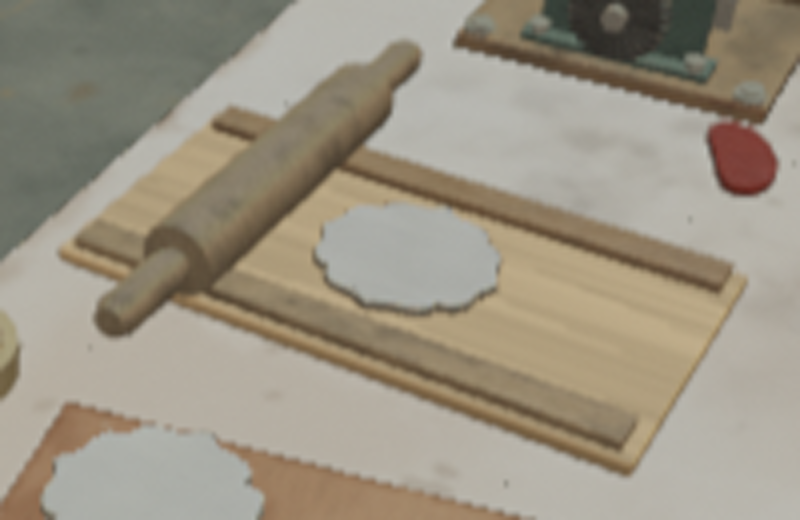

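View pics/side0z.png

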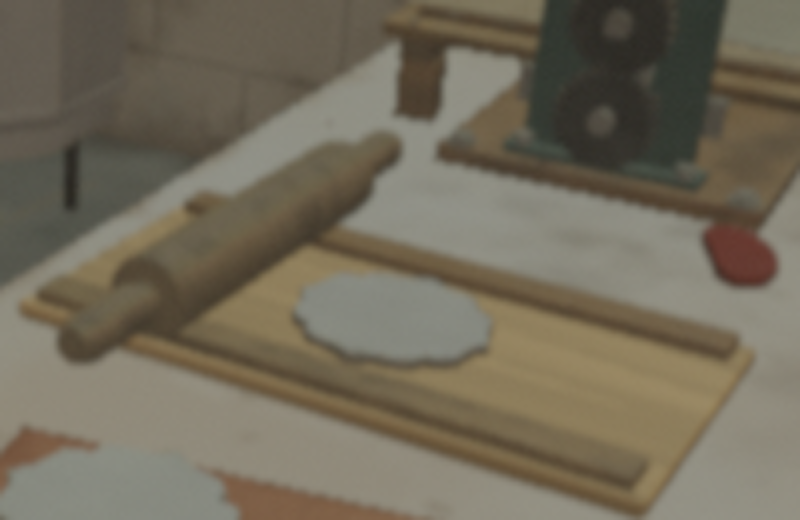

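Request:
drive_tool --increments "0.02 -0.03 0.005 0.025;0.02 -0.03 0.005 0.025;0.02 -0.03 0.005 0.025;0.02 -0.03 0.005 0.025;0.02 -0.03 0.005 0.025;0.02 -0.03 0.005 0.025;0.02 -0.03 0.005 0.025;0.02 -0.03 0.005 0.025;0.02 -0.03 0.005 0.025;0.02 -0.03 0.005 0.025;0.02 -0.03 0.005 0.025;0.02 -0.03 0.005 0.025" --grip 0.5

```text
t: 1.1
eef_pos: [0.4705, 0.2728, 0.3133]
tool_rot: [-0.0, 0.023, 1.0, -0.0]
contact_force: [0.6, 1.1, -0.1]
gripper_width: 0.501
```

Run:
```python
from station import bot
o=bot.get_obs(); print(o['q'].round(3),o['eef_pos'],o['tool_rot'],o['t'])
```

```text
[-0.765  0.205  0.147  1.805 -0.033  1.134  0.917] [0.47054136 0.27279265 0.3133478 ] [-2.03137841e-04  2.32811340e-02  9.99728933e-01 -9.50711841e-05] 1.1
```

Request:
drive_tool --increments "0.002 -0.038 0 0;0.002 -0.038 0 0;0.002 -0.038 0 0;0.002 -0.038 0 0;0.002 -0.038 0 0;0 -0.038 0 0;0 -0.038 0 0;0 -0.038 0 0;0 -0.038 0 0;0 -0.038 0 0;0 -0.038 0 0;0 -0.038 0 0"

```text
t: 2.1
eef_pos: [0.4794, -0.1831, 0.3132]
tool_rot: [-0.0, 0.024, 1.0, 0.0]
contact_force: [1.0, 0.7, 0.4]
gripper_width: 0.499
```

Request:
drive_tool --increments "0.002 -0.038 0 0;0.002 -0.038 0 0;0.002 -0.038 0 0;0 -0.03 0 0;0 -0.02 0 0;0 0 0 0;0 0 0 0"

```text
t: 2.68
eef_pos: [0.4853, -0.3464, 0.3127]
tool_rot: [-0.001, 0.025, 1.0, 0.0]
contact_force: [0.1, 0.3, 0.5]
gripper_width: 0.502
```

Run:
```python
from h import *
import cv2
o=bot.get_obs(); print(o['q'].round(3),o['eef_pos'],o['tool_rot'],o['t'])
C=bot.calibration("wrist"); im=bot.read_camera("wrist")
np.save("w1.npy",im); import pickle; pickle.dump(C,open("w1.pkl","wb"))
cv2.imwrite("pics/w1.png",im[:,:,::-1]); print(C)
```

```text
[ 0.063  0.328  0.584  1.71  -0.194  1.163  2.221] [ 0.48530017 -0.34636466  0.31272372] [-6.62374388e-04  2.52068193e-02  9.99682038e-01  1.82710983e-05] 2.6833
{'fx': 273.194551407677, 'fy': 273.194551407677, 'cx': 253.3891179789452, 'cy': 189.38670747036608, 'camera_from_world': array([[ 5.01132617e-02,  9.98743425e-01, -4.81424666e-04,
         3.21967169e-01],
       [ 9.64053790e-01, -4.82467139e-02,  2.61290153e-01,
        -5.35470284e-01],
       [ 2.60938595e-01, -1.35582211e-02, -9.65260185e-01,
         3.05014892e-01],
       [ 0.00000000e+00,  0.00000000e+00,  0.00000000e+00,
         1.00000000e+00]])}
```

View pics/w1.png

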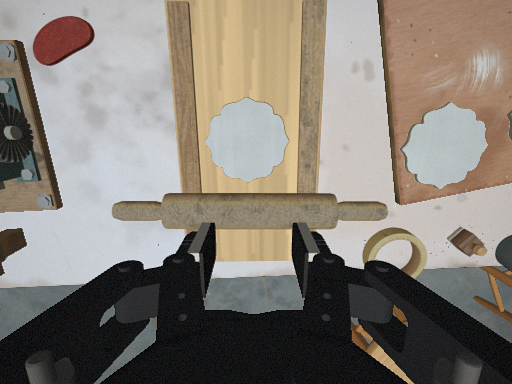

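The wrist view shows the tile centred near (247,139). The pin barrel spans columns 163 to 337 at row 211, and the sticks run at columns 182–190 and 309–312. I'll measure each of these.

```bash
cat > meas.py <<'E'
from h import *
import cv2,pickle
np.set_printoptions(precision=4,suppress=True)
def meas(im,C,tile=True):
    hsv=cv2.cvtColor(im,cv2.COLOR_RGB2HSV)
    return hsv
E
python3 - <<'E'
from meas import *
im=np.load("w1.npy");C=pickle.load(open("w1.pkl","rb"))
hsv=cv2.cvtColor(im,cv2.COLOR_RGB2HSV)
for p in [(247,139),(250,211),(130,211),(310,60),(182,60),(250,60),(130,120),(250,245),(350,240)]: print(p,im[p[1],p[0]],hsv[p[1],p[0]])
z=im[100:270,100:400]; cv2.imwrite("pics/w1z.png",cv2.resize(z[:,:,::-1],None,fx=2.6,fy=2.6,interpolation=cv2.INTER_CUBIC))
E
```

```text
(247, 139) [186 195 197] [ 95  14 197]
(250, 211) [140 134 116] [ 23  44 140]
(130, 211) [138 128 111] [ 19  50 138]
(310, 60) [160 140 111] [ 18  78 160]
(182, 60) [157 135 106] [ 17  83 157]
(250, 60) [195 170 129] [ 19  86 195]
(130, 120) [196 197 202] [115   8 202]
(250, 245) [191 166 125] [ 19  88 191]
(350, 240) [208 204 204] [  0   5 208]
```

View pics/w1z.png

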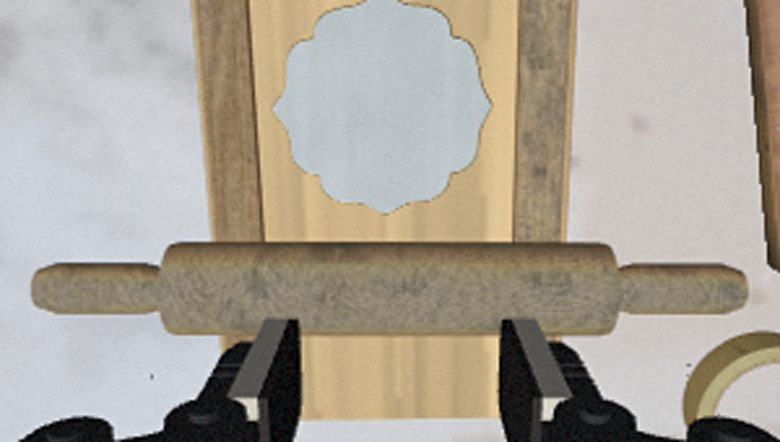

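```bash
cat > meas.py <<'E'
from h import *
import cv2,pickle
np.set_printoptions(precision=4,suppress=True)
def center_of(C):
    T=C["camera_from_world"]; return -T[:3,:3].T@T[:3,3]
def cluster(a):
    return a
def tile(im,C,roi,z=0.021):
    h=cv2.cvtColor(cv2.GaussianBlur(im,(3,3),0),cv2.COLOR_RGB2HSV)
    m=((h[...,0]>80)&(h[...,0]<115)&(h[...,2]>165)&(h[...,1]>8)&(h[...,1]<40)).astype(np.uint8)
    M=np.zeros_like(m);x0,x1,y0,y1=roi;M[y0:y1,x0:x1]=m[y0:y1,x0:x1]
    M=cv2.morphologyEx(M,cv2.MORPH_OPEN,np.ones((3,3)))
    c=max(cv2.findContours(M,0,cv2.CHAIN_APPROX_NONE)[0],key=cv2.contourArea)
    P=ray(None,c[:,0,:],z,C)[:,:2].astype(np.float32)
    m=cv2.moments(P.reshape(-1,1,2)); mm=np.array([m['m10']/m['m00'],m['m01']/m['m00']])
    return mm,P.min(0),P.max(0)
def sticks(im,C,rows,cl,cr,z=0.022):
    # inner edges: strongest V step within column windows
    V=cv2.GaussianBlur(cv2.cvtColor(im,cv2.COLOR_RGB2HSV)[...,2].astype(float),(5,5),0)
    g=np.abs(np.gradient(V,axis=1)); out=[]
    for w in(cl,cr):
        uv=[(w(r)[0]+np.argmax(g[r,w(r)[0]:w(r)[1]]),r) for r in rows]
        P=ray(None,uv,z,C)
        vx,vy,x,y=cv2.fitLine(P[:,:2].astype(np.float32),cv2.DIST_HUBER,0,.001,.001).ravel()
        out.append((np.arctan(vy/vx),y+(0.5-x)*vy/vx))
    return out  # (yaw, y at x=.5)
def pin(im,C,cols,r0,r1,z=0.0497,ch=None):
    # barrel edges (top,bottom) by strongest step above and below the row guess
    V=cv2.GaussianBlur(im[...,2].astype(float),(3,3),0)   # blue: wood is low
    g=np.gradient(V,axis=0); R=[]
    for c in cols:
        a=r0[0]+np.argmin(g[r0[0]:r0[1],c]); b=r1[0]+np.argmax(g[r1[0]:r1[1],c]); R.append((c,a,b))
    R=np.array(R); o=center_of(C)
    d=[ray(None,R[:,[0,k]],0.,C)-o for k in(1,2)]
    d=[x/np.linalg.norm(x,axis=1)[:,None] for x in d]; s=d[0]+d[1]
    P=o+s*((z-o[2])/s[:,2])[:,None]
    vx,vy,x,y=cv2.fitLine(P[:,:2].astype(np.float32),cv2.DIST_HUBER,0,.001,.001).ravel()
    return R,P,np.arctan(vx/vy),(x,y),(vx/vy)
E
python3 - <<'E'
from meas import *
im=np.load("w1.npy");C=pickle.load(open("w1.pkl","rb"))
print("cam",center_of(C))
print("tile",tile(im,C,(190,300,85,188)))
print("sticks",sticks(im,C,range(5,188),lambda r:(185,206),lambda r:(291,306)))
cols=list(range(168,190))+list(range(222,285))+list(range(322,334))
R,P,a,c,s=pin(im,C,cols,(184,202),(222,236))
print(R[::10]); print("pin dx/dy",a,c,"x at y:",c[0]+s*(-0.35-c[1]),"resid",P[:,0].std())
print("barrel ends",ray(None,[[162,211],[337,211]],.05,C),"handles",ray(None,[[112,211],[388,211]],.05,C))
E
```

```text
cam [ 0.4205 -0.3433  0.4345]
tile (array([ 0.4566, -0.3554]), array([ 0.397 , -0.4163], dtype=float32), array([ 0.5168, -0.2965], dtype=float32))
sticks [(np.float32(-0.036861185), np.float32(-0.42905626)), (np.float32(-0.036498994), np.float32(-0.28096208))]
[[168 193 228]
 [178 193 229]
 [188 192 229]
 [230 192 229]
 [240 192 229]
 [250 192 229]
 [260 192 229]
 [270 192 229]
 [280 193 229]
 [327 193 229]]
pin dx/dy 0.053731874 (np.float32(0.55674994), np.float32(-0.3602605)) x at y: 0.55730176 resid 0.0036453175633509643
barrel ends [[ 0.551  -0.4864  0.05  ]
 [ 0.564  -0.2259  0.05  ]] handles [[ 0.5472 -0.5608  0.05  ]
 [ 0.5678 -0.1501  0.05  ]]
```

Request:
drive_tool --increments "0.03 -0.004 0 0;0.03 -0.004 0 0;0.02 -0.003 -0.02 0;0 0 -0.035 0;0 0 -0.035 0;0 0 -0.035 0;0 0 -0.035 0;0 0 -0.02 0;0 0 -0.008 0;0 0 0 0;0 0 0 0"

```text
t: 3.65
eef_pos: [0.5669, -0.3557, 0.1263]
tool_rot: [0.0, 0.023, 1.0, -0.0]
contact_force: [0.7, -0.3, 0.9]
gripper_width: 0.501
```

Run:
```python
from h import *
import cv2,pickle
o=bot.get_obs(); print(o['q'].round(3),o['eef_pos'],o['tool_rot'],o['t'],o['contact_force'])
C=bot.calibration("wrist"); im=bot.read_camera("wrist")
cv2.imwrite("pics/w2.png",im[:,:,::-1])
```

```text
[ 0.139  0.643  0.476  1.698 -0.363  0.888  2.29 ] [ 0.56690895 -0.35572873  0.12629333] [ 4.92430040e-04  2.32866856e-02  9.99728707e-01 -2.83454191e-06] 3.65 [ 0.70933007 -0.27575325  0.93591859]
```

View pics/w2.png

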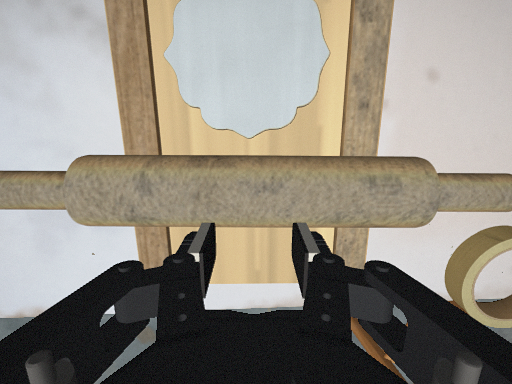

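Run:
```python
from meas import *
C=bot.calibration("wrist"); im=cv2.imread("pics/w2.png")[:,:,::-1]
print(center_of(C),proj(None,[[0.567,-0.356,0.104],[0.556,-0.356,0.104],[0.578,-0.356,0.104],[0.567,-0.335,0.11]],C))
cols=list(range(80,180))+list(range(225,285))+list(range(330,425))
R,P,a,c,s=pin(im,C,cols,(145,165),(220,236))
print(R[::25]); print("pin",a,c,"resid",(P[:,0]-c[0]-s*(P[:,1]-c[1])).std())
print("tile",tile(im,C,(160,335,0,142)))
print("sticks",sticks(im,C,range(5,140),lambda r:(142,165),lambda r:(335,360)))
```

```text
[ 0.502  -0.3534  0.2487] [[254.5283 231.9531]
 [253.6376 213.9396]
 [255.3865 249.3098]
 [292.5998 234.8508]]
[[ 80 156 224]
 [105 154 226]
 [130 154 226]
 [155 154 227]
 [225 155 227]
 [250 155 227]
 [275 155 227]
 [345 155 227]
 [370 156 227]
 [395 156 227]
 [420 157 226]]
pin 0.051702816 (np.float32(0.55965996), np.float32(-0.3182901)) resid 0.0004492649646564805
tile (array([ 0.4643, -0.3571]), array([ 0.4196, -0.419 ], dtype=float32), array([ 0.5182, -0.2958], dtype=float32))
sticks [(np.float32(-0.03730181), np.float32(-0.43029538)), (np.float32(-0.03670474), np.float32(-0.2827348))]
```

The pin is confirmed at x≈0.5577, so the fingers are about 9 mm beyond its axis. I'll lower gently until I feel contact.

Request:
drive_tool --increments "0 0 -0.014 0;0 0 -0.008 0;0 0 -0.003 0;0 0 -0.002 0;0 0 0 0;0 0 0 0"

```text
t: 4.2
eef_pos: [0.5661, -0.3566, 0.0985]
tool_rot: [0.0, 0.024, 1.0, -0.0]
contact_force: [-0.2, -1.2, 0.9]
gripper_width: 0.499
```

Request:
drive_tool --increments "0 0 -0.002 0;0 0 0 0;0 0 0 0"

```text
t: 4.45
eef_pos: [0.5665, -0.3568, 0.0969]
tool_rot: [0.001, 0.024, 1.0, -0.0]
contact_force: [-0.4, -0.6, 2.7]
gripper_width: 0.501
```

Request:
drive_tool --increments "0 0 -0.002 0;0 0 0 0;0 0 0 0"

```text
t: 4.7
eef_pos: [0.5682, -0.3569, 0.0965]
tool_rot: [0.002, 0.024, 1.0, -0.001]
contact_force: [1.4, 1.8, 10.2]
gripper_width: 0.502
```

Request:
drive_tool --increments "-0.004 0 0 0;-0.006 0 0 0;-0.006 0 0 0;-0.006 0.001 0 0;-0.006 0 0 0;-0.004 0 0 0;0 0 0 0;0 0 0.015 0;0 0 0.015 0"

```text
t: 5.45
eef_pos: [0.5335, -0.3548, 0.1241]
tool_rot: [-0.001, 0.024, 1.0, 0.001]
contact_force: [-0.6, 0.4, -1.0]
gripper_width: 0.5
```

```bash
cat > look.py <<'E'
from meas import *
import sys
o=bot.get_obs(); print(o['eef_pos'],o['t'],o['contact_force'])
C=bot.calibration("wrist"); im=bot.read_camera("wrist")
cv2.imwrite("pics/%s.png"%sys.argv[1],im[:,:,::-1]); pickle.dump(C,open(sys.argv[1]+".pkl","wb"))
E
python3 look.py w3
```

```text
[ 0.5335 -0.3548  0.1241] 5.45 [-0.5752  0.3577 -0.9694]
```

View pics/w3.png

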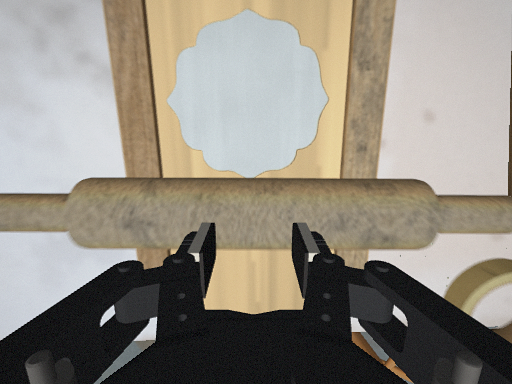

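The barrel now spans rows 178 to 248, and the whole tile (rows 10 to 178) is in view.

Run:
```python
from meas import *
C=pickle.load(open("w3.pkl","rb")); im=cv2.imread("pics/w3.png")[:,:,::-1]
cols=list(range(90,180))+list(range(225,285))+list(range(335,420))
R,P,a,c,s=pin(im,C,cols,(168,190),(240,258))
print(R[::40]); print("pin",a,"x at -.356",c[0]+s*(-.356-c[1]),"resid",(P[:,0]-c[0]-s*(P[:,1]-c[1])).std())
print("tile",tile(im,C,(160,335,0,180)))
print("sticks",sticks(im,C,range(5,170),lambda r:(142,165),lambda r:(335,360)))
```

```text
[[ 90 177 248]
 [130 177 248]
 [170 177 250]
 [255 177 249]
 [345 178 250]
 [385 178 249]]
pin 0.051268175 x at -.356 0.5401721 resid 0.0010379009703027217
tile (array([ 0.4566, -0.3558]), array([ 0.3954, -0.4184], dtype=float32), array([ 0.5178, -0.2953], dtype=float32))
sticks [(np.float32(-0.036252186), np.float32(-0.42970395)), (np.float32(-0.03650002), np.float32(-0.28159562))]
```

Request:
drive_tool --increments "0.0155 0 0 0;0 0 -0.02 0;0 0 -0.01 0;0 0 0 0;-0.004 0 0 0;-0.008 0.001 0 0;-0.01 0 0 0;-0.008 0 0 0;-0.004 0 0 0;0 0 0 0;0 0 0.015 0;0 0 0.015 0"

```text
t: 6.5
eef_pos: [0.5144, -0.3536, 0.1237]
tool_rot: [-0.001, 0.024, 1.0, 0.001]
contact_force: [0.1, 0.1, 0.2]
gripper_width: 0.499
```

```bash
python3 look.py w4
cat > m.py <<'E'
from meas import *
import sys
n=sys.argv[1]
C=pickle.load(open(n+".pkl","rb")); im=cv2.imread(f"pics/{n}.png")[:,:,::-1]
cols=list(range(90,180))+list(range(225,285))+list(range(335,420))
a0,a1=int(sys.argv[2]),int(sys.argv[3])
R,P,a,c,s=pin(im,C,cols,(a0-12,a0+12),(a1-10,a1+10))
print(R[::40].tolist()); print("pin",a,"x at -.356",c[0]+s*(-.356-c[1]),"resid",(P[:,0]-c[0]-s*(P[:,1]-c[1])).std())
E
python3 m.py w4 178 248
```

```text
[ 0.5144 -0.3536  0.1237] 6.5 [0.1059 0.1238 0.1679]
[[90, 178, 249], [130, 177, 249], [170, 178, 250], [255, 178, 250], [345, 178, 250], [385, 179, 250]]
pin 0.051541165 x at -.356 0.52133214 resid 0.0007300283983386971
```

View pics/w4.png

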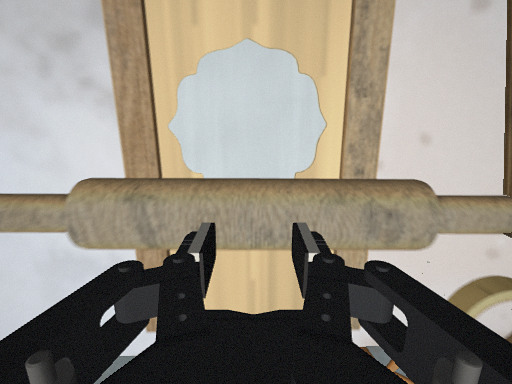

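The barrel is still on rows 178 to 249 relative to the tool, and the pin is at x = 0.521. It starts to cover the tile at row 178. I'll repeat the stroke.

Request:
drive_tool --increments "0.0155 -0.001 0 0;0 0 -0.02 0;0 0 -0.01 0;0 0 0 0;-0.004 0 0 0;-0.008 0.001 0 0;-0.01 0 0 0;-0.008 0 0 0;-0.004 0 0 0;0 0 0 0;0 0 0.015 0;0 0 0.015 0"

```text
t: 7.55
eef_pos: [0.4955, -0.3536, 0.1233]
tool_rot: [-0.002, 0.024, 1.0, 0.001]
contact_force: [0.4, -0.7, -0.1]
gripper_width: 0.5
```

Request:
drive_tool --increments "0.0155 0 0 0;0 0 -0.02 0;0 0 -0.01 0;0 0 0 0;-0.004 0 0 0;-0.008 0.001 0 0;-0.01 0 0 0;-0.008 0 0 0;-0.004 0 0 0;0 0 0 0;0 0 0.015 0;0 0 0.015 0"

```text
t: 8.55
eef_pos: [0.4766, -0.3524, 0.1231]
tool_rot: [-0.002, 0.024, 1.0, 0.001]
contact_force: [0.8, -0.4, -0.5]
gripper_width: 0.503
```

```bash
python3 look.py w5;python3 m.py w5 178 248
```

```text
[ 0.4766 -0.3524  0.1231] 8.55 [ 0.7909 -0.3672 -0.4697]
[[90, 178, 249], [130, 178, 249], [170, 178, 250], [255, 178, 250], [345, 179, 251], [385, 179, 250]]
pin 0.05216356 x at -.356 0.48324987 resid 0.0011509722675363484
```

View pics/w5.png

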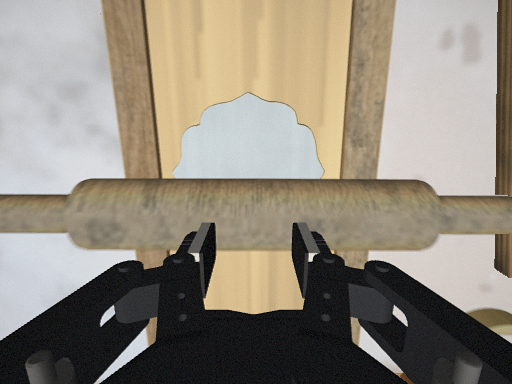

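Request:
drive_tool --increments "0.0155 -0.001 0 0;0 0 -0.02 0;0 0 -0.01 0;0 0 0 0;-0.004 0 0 0.005;-0.006 0.001 0 0.005;-0.006 0 0 0.004;-0.006 0 0 0;-0.004 0 0 0;0 0 0 0;0 0 0.015 0;0 0 0.015 0"

```text
t: 9.6
eef_pos: [0.4659, -0.3525, 0.123]
tool_rot: [-0.002, 0.017, 1.0, 0.001]
contact_force: [0.1, 0.4, 0.6]
gripper_width: 0.501
```

```bash
python3 look.py w6;python3 m.py w6 174 245
```

```text
[ 0.4659 -0.3525  0.123 ] 9.6 [0.1076 0.4088 0.6057]
[[90, 171, 243], [130, 171, 243], [170, 172, 245], [255, 173, 246], [345, 175, 247], [385, 176, 247]]
pin 0.050646022 x at -.356 0.46890193 resid 0.0008266363111365269
```

View pics/w6.png

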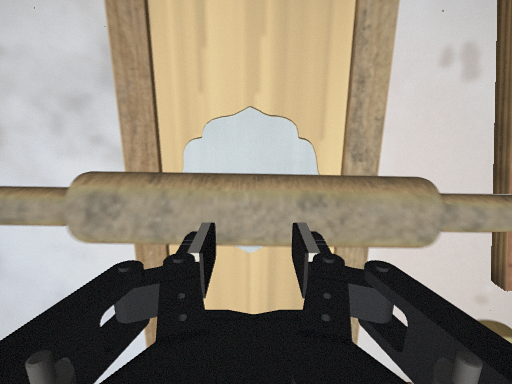

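The pin is at x = 0.469, with the barrel on rows 172 to 246, so 12.3 mm is left. One shorter final stroke will do it.

Request:
drive_tool --increments "0.01 0 0 0;0 0 -0.02 0;0 0 -0.01 0;0 0 0 0;-0.004 0 0 0;-0.005 0.001 0 0;-0.006 0 0 0;-0.005 0 0 0;-0.0025 0 0 0;0 0 0 0;0 0 0.015 0;0 0 0.015 0"

```text
t: 10.65
eef_pos: [0.4545, -0.3513, 0.1228]
tool_rot: [-0.002, 0.017, 1.0, 0.001]
contact_force: [-0.4, -0.5, 1.0]
gripper_width: 0.508
```

Request:
drive_tool --increments "0 0 0.03 0;0 0 0.04 0;-0.01 0 0.04 0;-0.01 0 0.04 0;-0.01 0 0.03 0;-0.01 0 0.01 0;0 0 0 0;0 0 0 0;0 0 0 0"

```text
t: 11.4
eef_pos: [0.4156, -0.3513, 0.312]
tool_rot: [-0.002, 0.016, 1.0, 0.001]
contact_force: [1.0, 0.0, 0.3]
gripper_width: 0.501
```

```bash
python3 look.py w7
python3 - <<'E'
from station import bot
import cv2
im=bot.read_camera("scene"); cv2.imwrite("pics/scene7.png",im[:,:,::-1])
E
```

```text
[ 0.4156 -0.3513  0.312 ] 11.4 [1.0298 0.0392 0.2584]
```

View pics/w7.png

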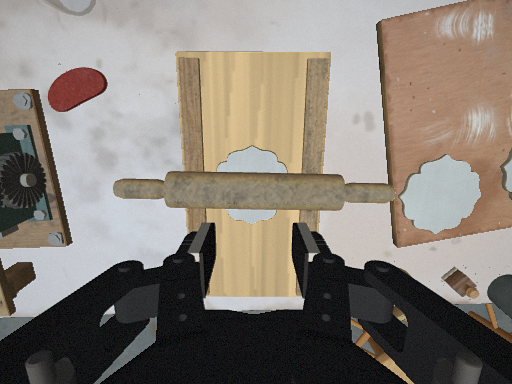

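View pics/scene7.png

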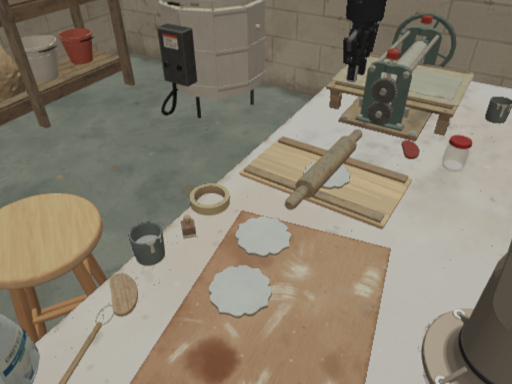

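The wrist view shows the barrel on rows 171 to 209, with the tile's scallops showing on both sides (tips at rows 146 and 223). The scene view shows the pin across the tile. I'll measure pin and tile from this view.

Run:
```python
from meas import *
C=pickle.load(open("w7.pkl","rb")); im=cv2.imread("pics/w7.png")[:,:,::-1]
cols=list(range(175,335))
R,P,a,c,s=pin(im,C,cols,(163,182),(200,217))
print(R[::20].tolist()); print("pin",a,"x at -.356",c[0]+s*(-.356-c[1]),"resid",(P[:,0]-c[0]-s*(P[:,1]-c[1])).std())
e=ray(None,[[165,190],[344,190]],.07,C);print("ends",e,e.mean(0))
t=ray(None,[[250,146],[250,223]],.021,C);print("tile tips",t,t.mean(0))
print("sticks",sticks(im,C,range(75,160),lambda r:(193,210),lambda r:(295,309)))
z=im[120:250,100:410]; cv2.imwrite("pics/w7z.png",cv2.resize(z[:,:,::-1],None,fx=2.5,fy=2.5,interpolation=cv2.INTER_CUBIC))
```

```text
[[175, 171, 207], [195, 171, 208], [215, 171, 208], [235, 172, 208], [255, 172, 209], [275, 172, 209], [295, 173, 209], [315, 173, 210]]
pin 0.051636178 x at -.356 0.4553958 resid 0.0007021688019011278
ends [[ 0.4454 -0.4742  0.07  ]
 [ 0.4536 -0.2273  0.07  ]] [ 0.4495 -0.3508  0.07  ]
tile tips [[ 0.3942 -0.3556  0.021 ]
 [ 0.5179 -0.36    0.021 ]] [ 0.456  -0.3578  0.021 ]
sticks [(np.float32(-0.040056083), np.float32(-0.4299186)), (np.float32(-0.035365134), np.float32(-0.28136286))]
```

View pics/w7z.png

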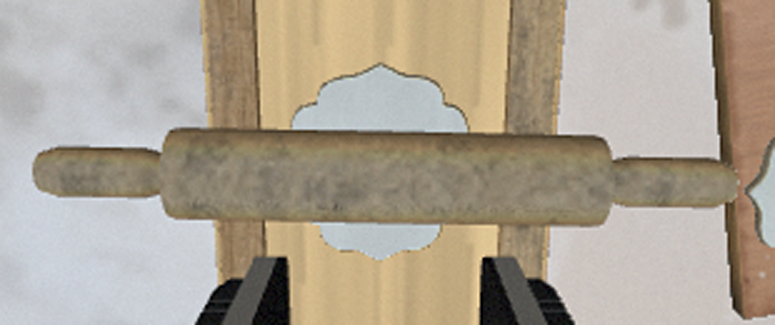

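Run:
```python
from meas import *
C=bot.calibration("wrist"); im=bot.read_camera("wrist")
R,P,a,c,s=pin(im,C,list(range(175,335)),(163,182),(200,217))
print("pin",a,c[0]+s*(-.356-c[1]), bot.get_obs()['contact_force'])
print(bot.hand_in())
```

```text
pin 0.05142351 0.4554295 [-0.0648  0.099   0.3747]
the job is handed in; nothing more can be done
None
```

I rolled the pin about 102 mm towards the robot in six strokes. The half-open fingertips pressed on top of the barrel at about 10 N where I measured it. I then raised the tool well clear and handed the job in at about 11.5 s.

My last checks, all from the wrist camera (calibration good to about 2 mm):

| Check | Measured | Allowed |
|---|---|---|
| Pin axis along the sticks, from tile centre | about 1 mm | 12 mm |
| Pin centre from mid-way between the sticks | about 3–4 mm | 25 mm |
| Pin off square to the sticks | about 0.015 rad | 0.07 rad |
| Total roll, worked out from distance travelled | about 3.65 rad | past 2.3 rad on the way |

- **At rest:** two pictures in a row put the pin in the same place to within 0.1 mm.
- **Tile:** its centre was within 1–2 mm of where it started.
- **Stamp, pot and tape:** they look unmoved in the scene picture, but I only compared them by eye.
- **Small disagreements:** my measurements of the tile's width and the stick spacing came out 3–6% under the given sizes. I put this down to how the image edges were picked, and it barely affects the centres.
- **Squareness:** a slight turn I added to the tool during the fifth stroke, to square the pin up further, had almost no effect.

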